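# Sort the full and the empty sample tin by weight

## Robot

A 6-joint arm with a two-finger parallel gripper is mounted at the origin on a cart in front of the work surface, level with it; the furniture and walls round the work are solid. World frame = base frame: x ahead of the robot, y to its left, z up, the work surface at z = 0. Lengths are in mm, angles in rad, forces in N, time in s.
With the tool pointing down it reaches from about 325 to 925 mm from the base axis. Payload 3.1 kg.
Tool frame: the origin (TCP) lies at the centre of the arm's flange, where the gripper is bolted on; the fingertips stand 173 mm ahead of it and the grasp point (between the pads) lies 155 mm ahead of it; z points along the fingers, y is the direction in which the jaws open and shut (so a half turn about z gives the same grasp; the last joint's range is limited). The gripper opens to 85 mm and grips with 20 to 120 N. Pads are 22 mm wide; open, the fingers measure 114 mm over their backs; the gripper's body (76 mm by 85 mm) begins 54 mm behind the grasp point. The pads swing forward as they close: fully open they stand 13 mm farther back than shut.
Start: joints at [0.995, 0.217, 1.613, -0, 1.311, -0.112], TCP at [279.579, 558.996, 404.7] pointing down, gripper open.
Joint ranges: [-2.75, 2.75], [-0.78, 2.1], [0.31, 2.55], [-1.13, 4.27], [0.13, 2.63], [-2.58, 2.58]. Speed limits (rad/s): [2.79, 2.79, 3.14, 3.14, 3.14, 3.14].

## Interface

Orientations are given as a 3x3 rotation matrix whose columns are the frame's x, y, z axes.
In Python, from station import goto, servo_line, set_joints, gripper_to, wait, ik, state, grab_frame, camera_model, IKError, sign_off gives the robot as it stands. Calls block until the motion is done:
- goto(position, orientation): joint-space move of the TCP to a pose.
- servo_line(position, frame=None, max_speed=150, guard=None): straight line of the TCP; frame=None keeps the orientation; max_speed is the mean speed in mm/s. With guard (N) it stops when the force on the tool has changed by that much, and returns True; else False.
- set_joints(angles): joint-space move.
- gripper_to(opening): finger opening in mm; the grip force is fixed at half the most; returns when the fingers have stopped.
- wait(seconds).
- ik(position, orientation): joint angles nearest the present ones, or None.
- state(): the state.
- grab_frame(name): name is "scene" or "top" or "wrist"; returns (picture, depth): 400x640x3 uint8, red, green, blue; 400x640 float32, mm along the optical axis (not along the pixel's ray), 0 where there is no reading.
- camera_model(name): a dict with "fx", "fy", "cx", "cy" (pixels), "k1" (the pictures are not rectified: a ray, as slopes to the right and down, at radius r is drawn at 1 + k1 r^2 times it, then the intrinsics apply), "camera_from_world" (4x4, takes a point from world to camera coordinates). Camera axes: x right, y up, looking along -z (the intrinsics and any distortion apply to the point x, -y, -z); pixel columns grow to the right and rows downward; lengths in mm; the calibration is good to about 2 mm. A picture is of the moment at which its call begins: read the wrist's pose just before it. camera_model takes no time and is no camera call; for the wrist camera it gives the pose at the moment of the call.
A pose or a line that the arm cannot do raises IKError and nothing moves.
- sign_off(): hands the job in, once; it reports no verdict.
The state is a dict: "time": time; "joint_positions": joint angles; "dq": joint speeds; "joint_torque": joint torques, N m; "ee_pos": TCP position; "tcp_rot": TCP orientation; "contact_force": force on the tool from outside, world axes, zero at the start; "torque": the same for the moment, N m; "gripper_width": finger opening in mm.
Only numpy, scipy, OpenCV 4.12 (cv2) and the standard library are available. Lean on these libraries where they do the work, as an engineer would, in place of code of your own. Each camera call takes 0.05 s, during which the arm holds its last target.

## Task

Two sealed sample tins that look alike stand on the bench: one is full, the other is empty. Lift a tin to feel by its weight which is which, then stand the full (heavy) one in the square steel tray and the empty (light) one in the round steel dish, both upright, without knocking a tin over.

Things in the scene. Friction and masses are not known exactly. Their poses are not given: they have to be found in the camera images.
- tin_1_center (a point): first tin: centre (half-way up) of a sealed aluminium sample tin, an upright closed cylinder 50 mm across, 72 mm tall, loose on the bench; knurled screw lid (top 16 mm, 52 mm across), z up. Both tins look alike: the full one weighs 0.42 to 0.56 kg, the empty one 0.11 kg; which is which varies. Its contents may shift 3 mm. Grip it below the lid
- tin_2_center (a point): second tin: centre (half-way up) of a sealed aluminium sample tin, an upright closed cylinder 50 mm across, 72 mm tall, loose on the bench; knurled screw lid (top 16 mm, 52 mm across), z up. Both tins look alike: the full one weighs 0.42 to 0.56 kg, the empty one 0.11 kg; which is which varies. Its contents may shift 3 mm. Grip it below the lid
- square_tray: square steel tray with a low rim, 124 x 124 mm, 14 mm high, walls and floor 4 mm thick, fixed to the bench; origin at the centre of its underside, which lies on the bench (the inner floor is 4 mm above it); x and y along its sides, z up. The full tin goes here
- round_dish: round steel dish with a low rim, 128 mm across at the rim, 120 mm at the foot, 14 mm high, wall and floor 4 mm thick, fixed to the bench; origin at the centre of its underside, which lies on the bench (the inner floor is 4 mm above it); z up. The empty tin goes here
Mind the look-alikes: they are no part of the job. What is shaped like the part that bears tin_1_center but yellow is not meant.

How it is judged (in metres and radians):
At the end, for the whole second after the job is handed in: The full tin stands at rest on the floor of the square tray and the empty tin at rest on the floor of the round dish, each with its axis within 40 mm of the middle and upright to within 10 degrees, both released (((contact force between tin_1 and square_tray above 2.8 N and contact force between tin_2 and round_dish between 0.3 and 2.8 N and horizontal distance between tin_1_center and square_tray below 0.04 m and horizontal distance between tin_2_center and round_dish below 0.04 m) or (contact force between tin_2 and square_tray above 2.8 N and contact force between tin_1 and round_dish between 0.3 and 2.8 N and horizontal distance between tin_2_center and square_tray below 0.04 m and horizontal distance between tin_1_center and round_dish below 0.04 m)) and angle between each of tin_1_center, tin_2_center's own z axis and vertical below 0.17 rad and linear speed of each of tin_1, tin_2 below 0.02 m/s); the robot touches nothing.
It fails at once if a tin is knocked over (angle between any of tin_1_center, tin_2_center's own z axis and vertical above 0.8 rad).
It also fails if it takes over 58 s, if anything falls off the work surface, if the arm or the gripper's body presses on something with over 40 N, if the wrist force passes 120 N, or if a joint passes its speed limit or range.

## Working session

There is one attempt and no reset: what is moved stays moved. The work goes in short steps, each a Python script; the robot and the scene stay as the last script left them, time stands still between calls to the robot, and variables do not carry over. Pictures are saved under pics/ and viewed, and the job is handed in when it is done.

```bash
ls; mkdir -p pics
python3 - <<'E'
from station import *
import cv2, numpy as np
s=state(); print(s)
for n in ("scene","top","wrist"):
    m=camera_model(n); p,d=grab_frame(n)
    cv2.imwrite(f"pics/a_{n}.png",p[...,::-1]); np.savez(f"a_{n}.npz",p=p,d=d,T=m["camera_from_world"],K=[m[k] for k in("fx","fy","cx","cy","k1")])
    print(n,m)
E
```

```text
pics
{'time': 0.0, 'joint_positions': array([ 9.94809824e-01,  2.17779023e-01,  1.61493770e+00,  4.46116420e-05,
        1.31129782e+00, -1.12213239e-01]), 'dq': array([-9.95805340e-04,  7.30271899e-05, -3.84630597e-04,  1.67918865e-03,
       -5.81278497e-04, -2.61563723e-04]), 'joint_torque': array([-1.60316040e-05, -3.96828818e+01, -3.03855693e+01,  1.93505048e-05,
        9.20854742e-03,  1.30900227e-05]), 'ee_pos': array([279.34128649, 558.6519934 , 403.35048237]), 'tcp_rot': array([[-8.94365633e-01,  4.47334638e-01, -1.35527175e-03],
       [ 4.47336581e-01,  8.94363434e-01, -2.00764363e-03],
       [ 3.14016961e-04, -2.40183010e-03, -9.99997066e-01]]), 'contact_force': array([ 0.98139856,  0.75491166, -0.43546629]), 'torque': array([-0.01347622, -0.0276907 ,  0.01693839]), 'gripper_width': 85.3360177952411}
scene {'fx': 421.86027473247987, 'fy': 421.86027473247987, 'cx': 317.4283541624043, 'cy': 201.22133082691835, 'k1': -0.028437543986278294, 'camera_from_world': array([[ 2.52821668e-01,  9.67495073e-01,  5.87271210e-03,
        -2.77019438e+02],
       [-7.23010213e-01,  1.8
[... 530 characters left out ...]

        -3.87062976e+02],
       [-1.11317103e-01, -3.74949609e-02,  9.93077354e-01,
        -8.43475291e+02],
       [ 0.00000000e+00,  0.00000000e+00,  0.00000000e+00,
         1.00000000e+00]])}
wrist {'fx': 295.79261734596565, 'fy': 295.79261734596565, 'cx': 321.43783795178564, 'cy': 200.3980882572046, 'k1': -0.026640014350941904, 'camera_from_world': array([[ 4.46578632e-01,  8.94741050e-01, -2.44500719e-03,
        -6.23393856e+02],
       [-8.61107834e-01,  4.29046363e-01, -2.72786576e-01,
         3.67457840e+01],
       [-2.43024326e-01,  1.23926071e-01,  9.62071466e-01,
        -3.79354186e+02],
       [ 0.00000000e+00,  0.00000000e+00,  0.00000000e+00,
         1.00000000e+00]])}
```

View pics/a_top.png

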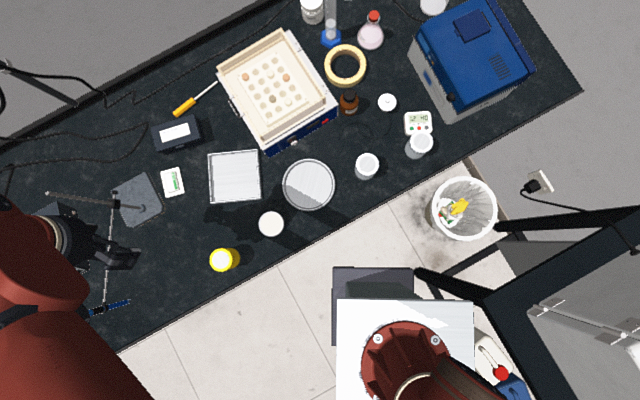

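View pics/a_scene.png

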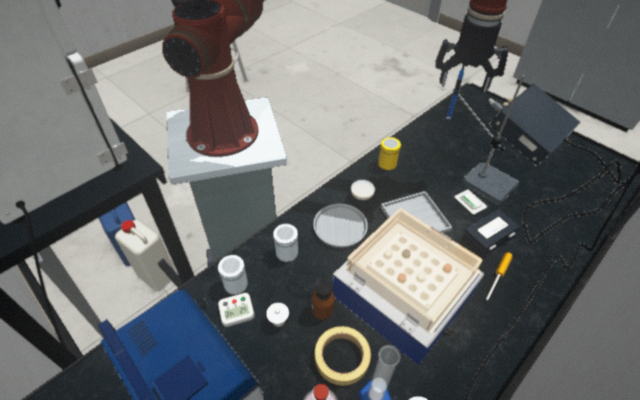

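View pics/a_wrist.png

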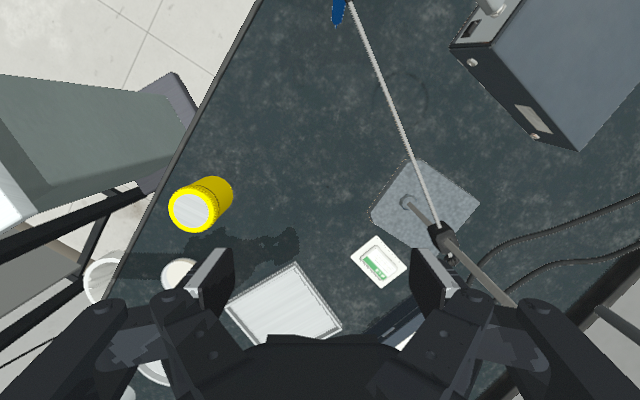

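The top view shows the two aluminium tins at about (367,166) and (421,145), the yellow decoy at (223,260), the square tray at (234,176) and the round dish at (308,184). The white disc at (271,223) is low in the scene view, so it isn't a tin. The scene view shows the tins at (286,242) and (232,273).

```bash
cat > h.py <<'E'
import numpy as np, cv2
def load(n):
    z=np.load(n); return z['p'],z['d'],z['T'],z['K']
def undist(uv,K):
    fx,fy,cx,cy,k1=K
    M=np.array([[fx,0,cx],[0,fy,cy],[0,0,1.]])
    return cv2.undistortPoints(np.asarray(uv,float).reshape(-1,1,2),M,np.array([k1,0,0,0.])).reshape(-1,2)
def ray(uv,T,K):
    n=undist(uv,K); d=np.c_[n[:,0],-n[:,1],-np.ones(len(n))]
    R=T[:3,:3]; return -R.T@T[:3,3], d@R
def plane(uv,T,K,z):
    o,d=ray(uv,T,K); t=(z-o[2])/d[:,2]; return o+d*t[:,None]
def cloud(d,T,K):
    v,u=np.mgrid[0:d.shape[0],0:d.shape[1]]
    n=undist(np.c_[u.ravel(),v.ravel()],K); z=d.ravel().astype(float)
    P=np.c_[n[:,0]*z,-n[:,1]*z,-z]; P=(P-T[:3,3])@T[:3,:3]
    P[z==0]=np.nan
    return P.reshape(*d.shape,3)
def circ(P):
    A=np.c_[2*P[:,:2],np.ones(len(P))]; b=(P[:,:2]**2).sum(1)
    s=np.linalg.lstsq(A,b,rcond=None)[0]; return s[0],s[1],np.sqrt(s[2]+s[0]**2+s[1]**2)
E
python3 - <<'E'
from h import *
for n in("top","scene"):
    p,d,T,K=load(f"a_{n}.npz"); C=cloud(d,T,K); np.save(f"c_{n}.npy",C)
    z=C[...,2]
    pts={"top":[(367,166),(421,143),(234,176),(308,184),(271,223),(387,102),(300,230)],"scene":[(286,232),(232,265),(340,225),(416,213),(363,190)]}[n]
    for u,v in pts: print(n,u,v,np.round(C[v,u]),p[v,u])
    x0,y0,x1,y1={"top":(190,80,450,275),"scene":(190,130,470,330)}[n]
    cv2.imwrite(f"pics/z_{n}.png",cv2.resize(p[y0:y1,x0:x1,::-1],None,fx=3,fy=3)[:600,:800])
    # tops at z~72
    for zc,lab in((72,'tintop'),(14,'rim')):
        m=((abs(z-zc)<4)).astype(np.uint8)
        nn,l,st,ce=cv2.connectedComponentsWithStats(m)
        for i in range(1,nn):
            if st[i,4]>120:
                q=C[l==i]; 
                print(n,lab,st[i],np.round(np.median(q,0),1),np.round(circ(q) if 0 else (q.min(0)+q.max(0))/2,1),np.round(np.ptp(q,axis=0)))
E
```

```text
top 367 166 [455.  93.  72.] [234 235 237]
top 421 143 [508. -28.  73.] [233 235 237]
top 234 176 [441. 414.   7.] [236 237 238]
top 308 184 [423. 231.   2.] [231 231 233]
top 271 223 [326. 317.  15.] [249 245 241]
top 387 102 [617.  43.  41.] [216 213 213]
top 300 230 [311. 248.   0.] [35 50 52]
top tintop [ 82   0 149  80 395] [758.  602.8  72. ] [762.6 598.8  72. ] [201. 348.   8.]
top tintop [552   0  88 127 440] [ 690.5 -432.8   72. ] [ 702.8 -426.5   72. ] [303. 175.   8.]
top tintop [413  38  44  77 150] [661.4 -61.   72. ] [668.9 -60.8  71.9] [185.  95.   8.]
top tintop [  0  96  53  30 136] [584.1 907.6  71.7] [583.9 905.4  72. ] [ 72. 119.   8.]
top tintop [409 130  24  23 383] [513.5 -28.1  71.7] [514.3 -28.4  71.5] [51. 52.  7.]
top tintop [355 153  24  23 390] [460.   94.   71.7] [460.1  94.   71.9] [50. 52.  8.]
top tintop [209 248  23  23 399] [241.6 418.7  70.9] [241.7 418.9  72. ] [49. 50.  8.]
top rim [210   0  67  36 147] [852.3 409.2  13.9] [852.9 406.1  14. ] [ 93. 168.   8.]
top rim [528   0 112 164 518] [ 685.5 -438.2   14.1] [ 687.3 -436.5   14. ] [415. 239.  
[... 1723 characters left out ...]
im [ 463  163   56   39 1122] [383.2 650.7  13.7] [380.3 655.2  14. ] [138. 138.   8.]
scene rim [351 180  24  20 355] [327.6 318.7  14.9] [325.2 318.8  14. ] [64. 59.  8.]
scene rim [381 192  71  40 224] [397.1 464.2  13.6] [437.1 415.   13.8] [125. 137.   8.]
scene rim [523 196  43  46 230] [489.4 690.2  13.4] [524.8 721.7  14. ] [107. 168.   8.]
scene rim [314 204  54  43 324] [411.2 235.1  13.7] [420.6 231.1  13.9] [128. 126.   8.]
scene rim [496 252  17  27 176] [617.  547.5  15.3] [618.7 546.4  14. ] [54. 63.  8.]
scene rim [218 294  36  31 675] [579.6 -35.2  16.2] [575.8 -34.9  14.1] [59. 67.  8.]
scene rim [334 295  85  70 183] [695.3 227.5  14.1] [684.8 221.   14. ] [176. 111.   8.]
```

Run:
```python
from h import *
p,d,T,K=load("a_top.npz")
cv2.imwrite("pics/z2.png",cv2.resize(p[125:275,195:450,::-1],None,fx=3,fy=3,interpolation=cv2.INTER_NEAREST))
```

```text
(no output)
```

View pics/z2.png

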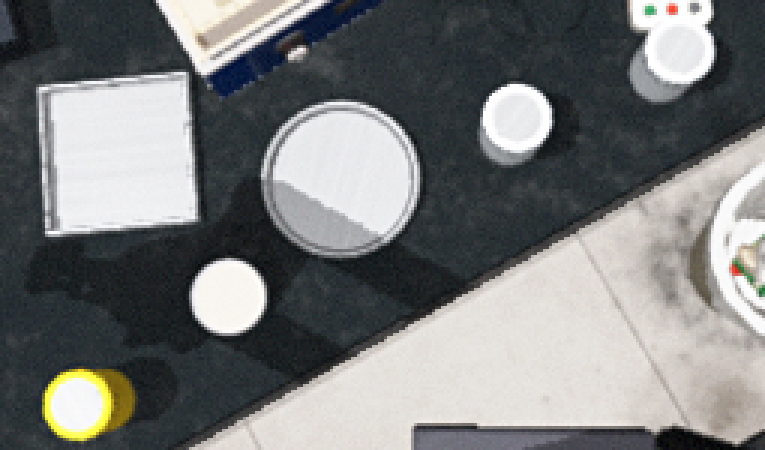

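View pics/z_scene.png

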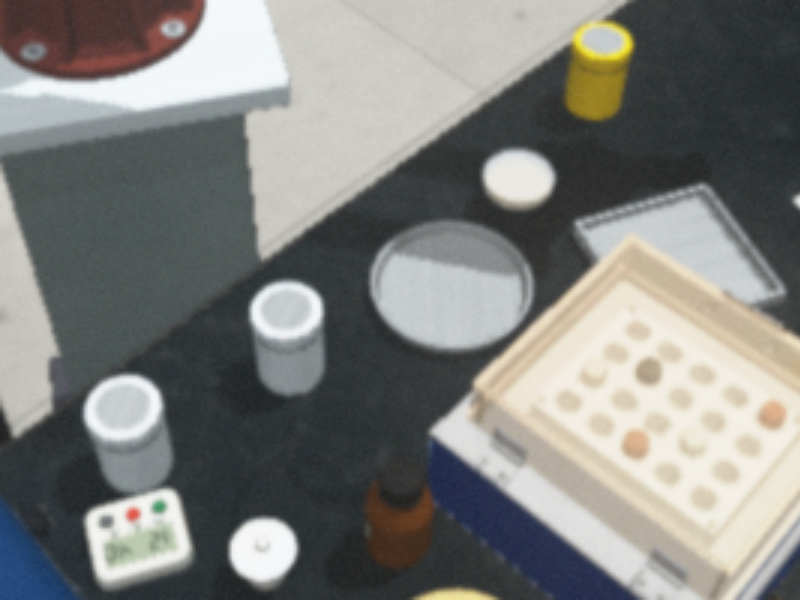

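Run:
```python
from h import *
C=np.concatenate([np.load(f"c_{n}.npy").reshape(-1,3) for n in("top","scene")])
C=C[np.isfinite(C[:,0])]
H,xe,ye=[None]*3
xs=np.arange(280,700,30); ys=np.arange(-120,640,30)
print("x\\y",ys)
for x in xs:
    r=[]
    for y in ys:
        q=C[(C[:,0]>=x)&(C[:,0]<x+30)&(C[:,1]>=y)&(C[:,1]<y+30),2]
        r.append(int(np.percentile(q,97)) if len(q) else -1)
    print(x,r)
p,d,T,K=load("a_wrist.npz"); print("wrist cam",-T[:3,:3].T@T[:3,3])
# tray from wrist + top: white mask contour -> rim plane
p,d,T,K=load("a_top.npz")
for nm,(x0,y0,x1,y1) in dict(tray=(200,140,268,210),dish=(276,155,340,215)).items():
    g=cv2.cvtColor(p,cv2.COLOR_RGB2GRAY); m=np.zeros_like(g); m[y0:y1,x0:x1]=(g[y0:y1,x0:x1]>105)
    c=max(cv2.findContours(m,cv2.RETR_EXTERNAL,cv2.CHAIN_APPROX_NONE)[0],key=cv2.contourArea)
    P=plane(c.reshape(-1,2),T,K,14.)[:,:2].astype(np.float32)
    print(nm,cv2.minAreaRect(P),circ(P))
```

```text
x\y [-120  -90  -60  -30    0   30   60   90  120  150  180  210  240  270
  300  330  360  390  420  450  480  510  540  570  600  630]
280 [-841, -842, -843, -842, -843, -843, -843, -846, -844, 1, 2, 2, 2, 12, 17, 15, 2, 2, 2, 567, 545, 448, 449, 439, 347, 130]
310 [-843, -843, -841, -842, -844, -842, -844, 0, 2, 2, 3, 2, 3, 16, 17, 16, 2, 2, 2, 2, 531, 517, 452, 425, 346, 130]
340 [-841, -842, -840, -840, -842, -843, 2, 2, 3, 3, 14, 14, 14, 14, 16, 15, 2, 2, 2, 2, 2, 2, 2, 14, 135, 305]
370 [-843, -844, -844, -843, 2, 2, 2, 2, 2, 13, 14, 6, 12, 15, 2, 14, 14, 15, 14, 15, 2, 2, 4, 13, 16, 133]
400 [-842, -840, 0, 2, 3, 3, 2, 2, 2, 15, 6, 7, 6, 15, 2, 14, 6, 6, 6, 14, 2, 2, 10, 11, 15, 15]
430 [-168, 2, 2, 2, 3, 2, 74, 74, 3, 14, 8, 7, 6, 14, 3, 14, 5, 6, 6, 14, 2, 2, 10, 9, 12, 14]
460 [3, 2, 57, 64, 3, 2, 73, 74, 3, 2, 14, 14, 15, 13, 73, 13, 6, 6, 6, 14, 13, 2, 3, 2, 2, 2]
490 [3, 3, 74, 74, 2, 2, 3, 3, 2, 2, 2, 2, 64, 94, 137, 137, 14, 14, 14, 14, 3, 45, 45, 46, 43, 2]
520 [3, 4, 74, 73, 3, 2, 3, 2, 2, 3, 2, 83, 136, 139, 138, 138, 90, 2, 1, 1, 45, 46, 46, 46, 45, 14]
550 [111, 
[... 297 characters left out ...]
89, 1, 3, 17, 17, 3, 3, 4]
640 [137, 136, 84, 3, 3, 3, 3, 3, 44, 3, 91, 138, 138, 138, 138, 139, 139, 139, 138, 2, 10, 10, 3, 2, 8, 9]
670 [137, 137, 128, 3, 3, 3, 3, 27, 27, 27, 25, 108, 139, 139, 139, 139, 139, 138, 92, 9, 7, 2, 6, 9, 7, 2]
wrist cam [217.8441627  589.02230228 373.4653918 ]
tray ((440.25213623046875, 412.90338134765625), (126.05175018310547, 125.92835998535156), 6.2393717765808105) (np.float64(440.2154950063522), np.float64(412.97751332627655), np.float64(71.22523029230119))
dish ((421.8659362792969, 230.32269287109375), (127.14076232910156, 126.1627426147461), 0.6495531797409058) (np.float64(421.7320216547559), np.float64(229.8575881861431), np.float64(63.06232163143512))
```

```bash
cat > m.py <<'E'
from station import *
import numpy as np
R=np.array([[-1,0,0],[0,1,0],[0,0,-1.]])
G=155
def P(x,y,zg): return [x,y,zg+G]
def avg(n=10):
    f=[];
    for _ in range(n): wait(0.03); f.append(state()["contact_force"])
    return np.mean(f,0)
def rep(t):
    s=state(); print(t,"t%.2f"%s["time"],np.round(s["ee_pos"],1),"w%.1f"%s["gripper_width"],np.round(s["contact_force"],2))
    return s
E
python3 - <<'E'
from m import *
import cv2
goto(P(460,94,182),R); rep("above")
m=camera_model("wrist"); p,d=grab_frame("wrist")
cv2.imwrite("pics/b_wrist.png",p[...,::-1]); np.savez("b_wrist.npz",p=p,d=d,T=m["camera_from_world"],K=[m[k] for k in("fx","fy","cx","cy","k1")])
from h import *
C=cloud(d,np.array(m["camera_from_world"]),[m[k] for k in("fx","fy","cx","cy","k1")])
q=C[(abs(C[...,2]-72)<6)&(abs(C[...,0]-460)<45)&(abs(C[...,1]-94)<45)]; print(len(q),np.round((q.min(0)+q.max(0))/2,1),np.ptp(q,axis=0))
E
```

```text
above t1.98 [460.2  94.5 337.3] w85.3 [ 0.23 -0.25  0.07]
2904 [460.5  94.1  70.8] [51.84280092 51.48614443  9.65100033]
```

View pics/b_wrist.png

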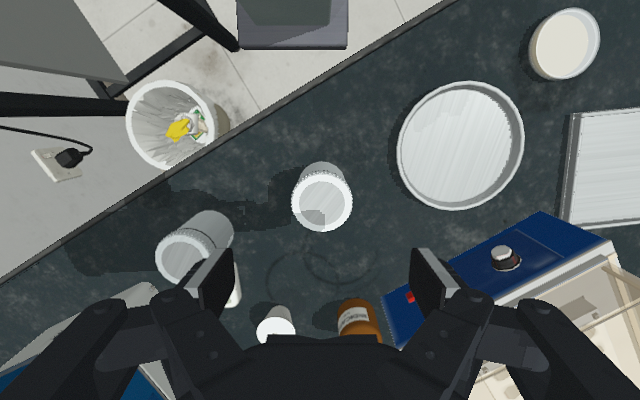

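The wrist view shows tin A at (322,203), centred between the jaws, and the other tin at (187,252). The wrist measurement of (460.5, 94.1) agrees with the top and scene views, so I'll descend, grip, lift and weigh.

Run:
```python
from m import *
f0=avg(6); print("f0",f0)
h=servo_line(P(460.4,94.1,32),max_speed=120,guard=15); rep("down %s"%h)
gripper_to(42); rep("grip")
h=servo_line(P(460.4,94.1,52),max_speed=60); wait(.3); rep("lift")
f1=avg(10); print("f1",f1,"dz",f1-f0)
```

```text
f0 [-0.0374599  -0.14120736 -0.23718314]
down False t3.62 [461.   94.1 187.8] w85.4 [0.66 0.12 0.58]
grip t4.07 [460.8  94.3 188. ] w49.7 [-1.73  1.73  5.49]
lift t4.85 [460.2  94.1 206.6] w49.9 [-0.86 -0.31 -4.46]
f1 [-0.05812121  0.15763051 -4.92921348] dz [-0.02066131  0.29883787 -4.69203034]
```

The force changed by −4.7 N (about 0.48 kg), so tin A is the full one and goes in the square tray.

Run:
```python
from m import *
servo_line(P(460.4,94.1,190),max_speed=150)
servo_line(P(437,413,190),max_speed=170); rep("over tray")
servo_line(P(437,413,45),max_speed=120); wait(.2); rep("near")
h=servo_line(P(437,413,35),max_speed=20,guard=4); rep("touch %s"%h)
gripper_to(64); rep("open")
```

```text
over tray t8.28 [437.2 412.3 344.9] w49.9 [-0.27  0.14 -4.58]
near t9.84 [437.3 413.3 200.9] w49.4 [ 0.69 -0.61 -5.27]
touch True t10.28 [437. 413. 192.] w50.0 [-0.26 -0.5   5.56]
open t10.57 [435.5 411.9 189.5] w63.7 [ 0.22 -0.16  0.71]
```

Run:
```python
from m import *
import cv2
from h import *
servo_line(P(435.5,412,190),max_speed=130); rep("up")
gripper_to(85)
def shot(n,tag):
    m=camera_model(n); p,d=grab_frame(n); K=[m[k] for k in("fx","fy","cx","cy","k1")]; T=np.array(m["camera_from_world"])
    cv2.imwrite(f"pics/{tag}.png",p[...,::-1]); return cloud(d,T,K)
C=shot("wrist","c_wrist")
q=C[(abs(C[...,2]-76)<6)&(abs(C[...,0]-437)<45)&(abs(C[...,1]-413)<45)]; print("A",len(q),np.round((q.min(0)+q.max(0))/2,1),np.ptp(q,axis=0))
servo_line(P(470,150,190),max_speed=200)
goto(P(514,-28.5,182),R); rep("B")
C=shot("wrist","c2_wrist")
q=C[(abs(C[...,2]-72)<6)&(abs(C[...,0]-514)<45)&(abs(C[...,1]+28)<45)]; print("B",len(q),np.round((q.min(0)+q.max(0))/2,1),np.ptp(q,axis=0))
```

```text
up t11.91 [435.1 411.7 343.7] w64.3 [-0.69  0.22 -0.62]
A 2810 [436.7 412.7  74.6] [51.8480618  51.56653762  9.02988522]
B t14.55 [513.9 -27.7 336.7] w84.8 [ 0.66 -0.42 -0.07]
B 2918 [513.4 -28.8  70.5] [51.2014927  51.28534419  8.96151147]
```

View pics/c_wrist.png

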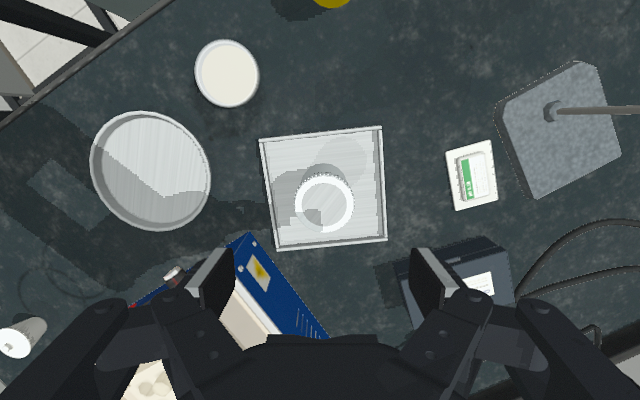

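View pics/c2_wrist.png

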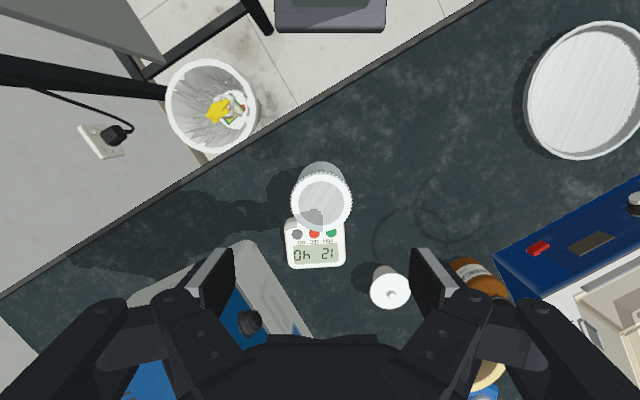

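Tin A stands upright in the tray, at (324,203) in the wrist view and (436.7, 412.7) in world coordinates. Tin B is at (321,202), with clear gaps for the jaws on either side.

Run:
```python
from m import *
gripper_to(74)
f0=avg(5)
h=servo_line(P(513.5,-28.7,32),max_speed=120,guard=15); rep("down %s"%h)
gripper_to(42); rep("grip")
servo_line(P(513.5,-28.7,52),max_speed=60); wait(.3); rep("lift")
f1=avg(10); print("dz",f1-f0)
```

```text
down False t16.44 [514.1 -28.8 187.9] w74.0 [-0.43 -1.29 -0.1 ]
grip t16.80 [514.  -28.7 188.1] w49.4 [-2.7   1.25  5.67]
lift t17.58 [513.3 -28.7 206.6] w49.4 [ 0.26 -0.27 -0.76]
dz [ 0.01654775 -0.05963541 -1.07603023]
```

The change is −1.08 N (about 0.11 kg), so tin B is the empty one and goes in the round dish.

Run:
```python
from m import *
import cv2
from h import *
servo_line(P(513.5,-28.7,190),max_speed=150)
servo_line(P(421,230,190),max_speed=170); rep("over dish")
servo_line(P(421,230,45),max_speed=120); wait(.2); rep("near")
h=servo_line(P(421,230,35),max_speed=20,guard=4); rep("touch %s"%h)
gripper_to(64); rep("open")
s=state()["ee_pos"]
servo_line([s[0],s[1],345],max_speed=130)
m=camera_model("wrist"); p,d=grab_frame("wrist"); K=[m[k] for k in("fx","fy","cx","cy","k1")]; T=np.array(m["camera_from_world"])
cv2.imwrite("pics/d_wrist.png",p[...,::-1]); C=cloud(d,T,K)
q=C[(abs(C[...,2]-76)<6)&(abs(C[...,0]-421)<45)&(abs(C[...,1]-230)<45)]; print("B",len(q),np.round((q.min(0)+q.max(0))/2,1),np.ptp(q,axis=0))
# clear the view for the top camera
goto(P(400,0,260),R); rep("away")
m=camera_model("top"); p,d=grab_frame("top"); K=[m[k] for k in("fx","fy","cx","cy","k1")]; T=np.array(m["camera_from_world"])
cv2.imwrite("pics/d_top.png",p[...,::-1]); C=cloud(d,T,K)
for x,y in((421,230),(437,413)):
    q=C[(abs(C[...,2]-76)<6)&(abs(C[...,0]-x)<45)&(abs(C[...,1]-y)<45)]; print(len(q),np.round((q.min(0)+q.max(0))/2,1),np.ptp(q,axis=0))
```

```text
over dish t20.75 [421.2 229.5 345. ] w49.3 [ 0.06 -0.57 -0.73]
near t22.31 [421.4 230.2 200.7] w49.1 [-0.86  0.28 -1.28]
touch True t22.74 [421.1 230.  192.2] w49.9 [-0.3   0.19  4.6 ]
open t23.03 [420.1 229.7 191.1] w64.1 [ 0.59 -0.28 -0.05]
B 2821 [420.1 229.7  74.6] [51.39534992 51.79423355  9.06816261]
away t25.37 [4.000e+02 4.000e-01 4.145e+02] w63.9 [ 0.04 -0.64 -0.46]
402 [420.3 230.2  74.9] [48.89798127 50.18355633  9.40970572]
397 [436.2 412.4  74.9] [51.1168233  49.77837236  8.68386901]
```

View pics/d_wrist.png

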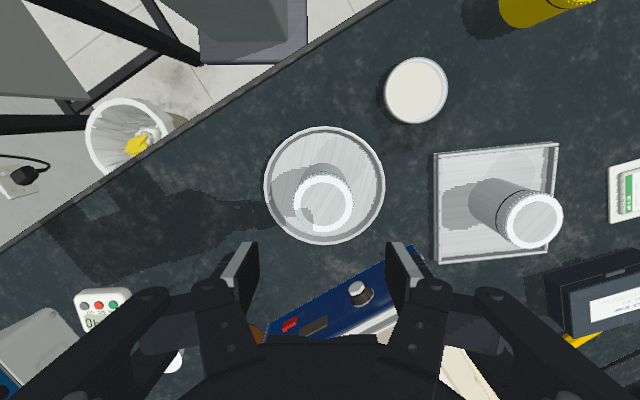

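View pics/d_top.png

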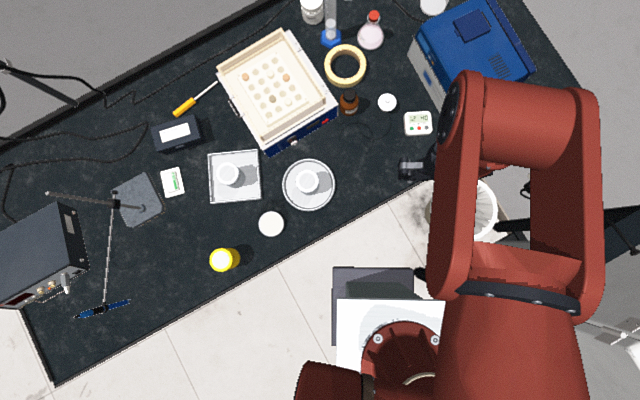

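In the top view both tins stand upright: the full one in the tray at (231,174), the empty one in the dish at (308,181). The arm is clear of everything, so I'm handing the job in.

Run:
```python
from station import *
print(sign_off(), state()["time"])
```

```text
the job is handed in; nothing more can be done
the job is handed in; nothing more can be done
```

I handed the job in with the full tin standing in the square tray and the empty tin in the round dish. The last clock reading was 25.4 s, against the 58 s limit.

- **Weighing:** the tin that started at (460, 94) pulled 4.7 N (about 0.48 kg), so it is the full one. The tin from (513, −29) pulled 1.08 N (about 0.11 kg), so it is the empty one.
- **Placement:** each tin was lowered until contact was felt and then released. Contact came about 4 mm above bench level, which matches the tray and dish floors.
- **Last checks:** the top and wrist cameras agreed to within 1 mm. The full tin is about 4 mm from the tray's middle and the empty tin about 2 mm from the dish's middle. Both look upright, released and clear of the arm.

No check failed or disagreed. The hand-in gives no verdict, and I didn't measure the contact force of the tins on the tray and dish directly.

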